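# Hook a shelf bracket into its slotted post

### The arm

A 6-joint arm with a two-finger parallel gripper is mounted at the origin on the work surface. World frame = base frame: x ahead of the robot, y to its left, z up, the work surface at z = 0. Lengths are in m, angles in rad, forces in N, time in s.
With the tool pointing down it reaches from about 0.25 to 0.725 m from the base axis. Payload 4 kg.
Tool frame: the origin (TCP) lies midway between the tips of the shut fingers; the grasp point (between the pads) lies 19 mm behind it; z points along the fingers, y is the line along which they close (so a half turn about z gives the same grasp; the last joint's range is limited). The gripper opens to 85 mm and grips with 20 to 120 N. Pads are 22 mm wide; open, the fingers measure 114 mm over their backs; the gripper's body (76 mm by 85 mm) begins 54 mm behind the grasp point. The pads swing forward as they close: fully open they stand 13 mm farther back than shut.
Start: joints at [-1.322, 0.241, 0.005, 1.335, 0, 1.571], TCP at [0.123, -0.485, 0.231] pointing down, gripper open.
Joint ranges: [-2.72, 2.72], [-1.05, 1.87], [-1.09, 1.28], [-1.99, 2.15], [-1.42, 1.44], [-3.14, 3.14]. Speed limits (rad/s): [2.79, 2.79, 3.14, 3.14, 3.14, 3.14].

### API

Orientations are given as a unit quaternion [x, y, z, w].
In Python, from workcell import bot gives the robot as it stands.
- The arm moves only by the tool move_arm, never from a script. Its argument "motion" is a list of rows, each an object of numbers: "x", "y", "z": the shift along the tool's x, y, z in cm; "yaw": the turn about the tool's z in degrees. A call has 1 to 20 rows; each row is the pose to reach, as a shift and turn from the pose commanded when the call began, along the tool's axes at that moment; what a row does not reach only later rows make up. A row lasts 1/8 s, in which the tool goes at most 62.5 mm and 10.7 degrees, less where a joint would pass 70% of its speed; a pose out of reach is approached as far as the arm can. A call with a gripper value outside its range is refused whole. "gripper" is the opening, from -1 (shut) to 1 (fully open), set as the call begins (left out, the last holds). The fingers move at their own pace and stop on an object; the grip force is fixed at half the most. Time passes only in rows, so rows that repeat a pose let the fingers close. It gives the time, the measured TCP pose, the force, the opening and the grip force at its end, in the units of the state.
- bot.get_obs(): the state, without advancing time (a new reading comes with each control period).
- bot.camera(name): name is "side" or "top"; returns the picture (384x512x3 uint8, blue, green, red); there is no depth.
- bot.camera_model(name): a dict with "K" (3x3 intrinsics, pixels), "dist" ([k1, k2, p1, p2, k3] as OpenCV has them; the pictures are not rectified), "world_from_camera" (4x4, takes a point from camera to world coordinates). Camera axes: x right, y down, z forward; pixel columns grow to the right and rows downward; lengths in m; the calibration is good to about 2 mm. A picture is of the moment at which its call begins. camera_model takes no time and is no camera call.
- bot.job_done(): hands the job in; it is judged then, once.
Trained networks look in the newest picture that a camera, given by its name, has taken for a name from the list of things; names that differ only in an ending like _2 or _b are one class to them, and where a whole thing is asked for, a point or a joint stands for the part that bears it (a point fixed in the world has none). Each returns a list of dicts, best first, with "score" (0 to 1); they miss things now and then, are a little off and sometimes report something else, mostly with a low value. They report only what shows in the picture. A call takes as long as a camera call. They do not tell look-alikes from the thing itself.
- bot.cut_out(camera, name): "mask" (384x512 bool, what is visible of it) and "centre" ([row, column] in pixels, amid what is visible of it).
The state is a dict: "clock": time; "joint_pos": joint angles; "joint_vel": joint speeds; "tau": joint torques, N m; "eef_pos": TCP position; "tool_rot": TCP orientation; "ft_force": force on the tool from outside, world axes, zero at the start; "ft_torque": the same for the moment, N m; "grip_width": finger opening in m; "grasp_force": force on a finger pad.
Only numpy, scipy, OpenCV 4.12 (cv2) and the standard library are available. Lean on these libraries where they do the work, as an engineer would, in place of code of your own. Each camera call takes 0.05 s, during which the arm holds its last target. There are 200 camera calls.

### The job

The bench rack is missing one shelf bracket. Pick up the loose bracket, hook its tabs into the topmost pair of slots of the empty post, level with the bracket already fitted on the other post, and press it down gently, without forcing it, until it is fully home and the spring catch has snapped over it. Leave it locked there and do not disturb the glassware and bottles round about.

Things in the scene. Friction and masses are not known exactly. Their poses are not given: they have to be found in the camera images.
- bracket: Loose white steel shelf bracket, 0.24 to 0.38 kg, standing on the bench on its ledge. Origin: foot of its straight rear edge, mid-thickness, underside. Own x points rearward (tabs' side), z up. Upright plate 10 mm thick (y): tall part x -70 to 0 mm, up to z 110; low front part x -105 to -70, up to z 50. Ledge at the bottom: x -105 to 0, 60 mm wide (y), 5 mm thick.
- bracket_hook (a point): Bracket's upper tab, a downward hook of bare steel, 8 mm wide (y), square-ended, 14 mm out behind the rear edge. Point: its neck's underside at the rear edge, 70 mm above the bracket's underside. Neck 8 mm tall; the hook hangs 16 mm below the neck, behind a gap of 5.5 mm.
- bracket_tongue (a point): Bracket's lower tab, a straight bare-steel tongue 8 mm wide (y), 8 mm tall, 14 mm out behind the rear edge, nose rounded top to bottom only. Point: its underside at the rear edge, 20 mm above the bracket's underside.
- bracket_grip (a point): A good place to pinch the loose bracket's plate across its 10 mm thickness from above: 40 mm ahead of its rear edge, 92 mm above its underside (18 mm below its top edge).
- bracket_top (a point): Point on the loose bracket's flat top edge, 25 mm ahead of its rear edge, 110 mm above its underside: the place to press it down once hooked.
- post: Empty post: upright aluminium channel 50 mm wide (y), 40 deep (x), 214 tall, open at the back, fixed on the foot board; left or right one of two, 240 mm apart. Origin: foot of its front face, mid-width. Own x into the post (away from the robot), z up. Its front face is a steel strip 4 mm thick, 46 wide, screwed on through long holes: up to 7 mm left or right and 4 mm up or down of nominal.
- post_entry (a point): Nominal point on the front face for the bracket's origin when its tabs are through the topmost slots, bracket's x along the post's, rear edge flat on the face: 123 mm above the post's foot. The strip's offset is not measured: find the slots by feel, sideways up to 7 mm. They let the tabs in 2 mm either side and 7 mm up or down of the strip's true centre. Touch with under 10 N.
- slots (a point): Middle of the front strip at the nominal lower edge of the topmost slot, 170 mm above the post's foot. All slots are 12 mm wide, in one column at the strip's mid-width; topmost pair: upper slot 170 to 208, lower slot 117 to 161 mm above the foot (nominal; the strip's offset shifts all). Lower slots are not wanted.
- seat (a point): Nominal place of the bracket's origin when fully home: on the front face, mid-width, 100 mm above the post's foot; the strip's offset shifts it (up to 7 mm sideways, 4 mm in height). The hook's neck then rests on the upper slot's lower edge, a hard stop to be felt: press with no more than about 18 N in all. Axes as the post's. From the entry it holds by itself once 8 mm lower.
- catch (a joint): Spring catch on the empty post's strip, in m: 0 is out (rest), up to 0.008 pushed back into the post; its black thumb bar shows at the post's sides. Its sloping nose stops the bracket's tongue about 14 mm above the seat and bears the bracket's weight; a push of 5 to 16 N from above drives it past (catch back 5 mm). It snaps out over the tongue only in the last 2 mm and then locks it.
- other_post: The other post, alike, with its bracket already fitted at the same height (fixed; leave alone). Origin and axes as for the empty post; its strip sits at nominal.
- rack: White foot board that carries both posts, 130 mm (x) by 360 mm (y) by 15 mm, fixed. Origin at the centre of its underside.
- bottle: White plastic reagent bottle with blue cap, 64 mm across, 130 mm tall, on the bench; origin at the centre of its underside. Bystander.
- beaker: Small glass cup, 60 mm across, 70 mm tall, in front of the rack; origin at the centre of its underside. Bystander.
- jar: Amber glass jar, 48 mm across, 60 mm tall, on the foot board between the posts; origin at the centre of its underside. Bystander.
Things that resemble listed ones, but are neither listed nor needed, are in the scene too. Leave any pink or purple look-alike of the bracket alone.

How it is judged:
On the way, in this order (a step that is already met when the one before it is completed fails the run):
1. both tabs of the bracket are through the topmost slots of the empty post, the bracket still above its seat (x of bracket in the frame of seat between -0.006 and 0.004 m and y of bracket in the frame of seat between -0.012 and 0.012 m and z of bracket in the frame of seat between 0.0075 and 0.038 m), for 0.1 s.
2. the bracket is pressed down fully home and the catch has snapped out over it (z of bracket in the frame of seat between -0.0065 and 0.006 m and x of bracket in the frame of seat between -0.004 and 0.002 m and y of bracket in the frame of seat between -0.011 and 0.011 m and angle between bracket's own z axis and vertical below 0.06 rad and angle between the x axis of bracket and the x axis of post, either way round below 0.15 rad and value of joint catch below 0.001 m), for 0.2 s.
At the end, for the whole second after the job is handed in: The bracket hangs in the topmost slots, released and at rest: origin 6.5 mm below to 6 mm above the nominal seat, within 11 mm across (this covers the strip's offset), at most 4 mm off the face, upright within 0.06 rad, in line within 0.15 rad, catch out (under 1 mm) (all of step 2 and linear speed of bracket below 0.02 m/s and contact force between bracket and the fingers below 0.1 N); the robot touches nothing.
It fails at once if the bracket is forced: more than 40 N between it and the empty post (contact force between bracket and post above 40 N).
It fails at once if the robot leans on the posts with more than 20 N (contact force between any of the arm, the fingers and post above 20 N or contact force between any of the arm, the fingers and other_post above 20 N).
It fails at once if the bracket knocks the fitted bracket or its post with more than 20 N (contact force between bracket and other_post above 20 N).
It fails at once if a bystander is moved more than 25 mm or tipped (distance of any of bottle, beaker, jar from where it was at the start of the episode above 0.025 m or angle between any of bottle, beaker, jar's own z axis and vertical above 0.3 rad).
It also fails if it takes over 72 s, if anything falls off the work surface, if the arm or the gripper's body presses on something with over 40 N, if the wrist force passes 120 N, or if a joint passes its speed limit or range.

## Working session

There is one attempt and no reset: what is moved stays moved. The work goes in short steps, Python scripts to look and compute and a tool call to move; the robot and the scene stay as the last step left them, time stands still between calls to the robot, and variables do not carry over. Pictures are saved under pics/ and viewed, at most 10 in all, crops included, and the job is handed in when it is done.

Besides the shell and the picture viewer there is one more tool, called after ">>>" in YAML: its name, and indented under it one key for each argument. move_arm: Moves the arm, as the interface text tells. Its arguments: {"type":"object","properties":{"motion":{"type":"array"},"gripper":{"type":"number"}},"required":["motion"]}

```bash
mkdir -p pics
python3 - <<'E'
from workcell import bot
import cv2,numpy as np
o=bot.get_obs();print({k:np.round(v,3) for k,v in o.items()})
for c in("top","side"):
    im=bot.camera(c);cv2.imwrite(f"pics/{c}0.png",im)
    m=bot.camera_model(c);print(c,np.round(m["K"],1).tolist(),np.round(m["dist"],3),np.round(m["world_from_camera"],3).tolist())
    for n in("bracket","post","other_post","rack","bottle","beaker","jar"):
        print(n,[(round(d["score"],2),np.round(d["centre"]).tolist(),int(d["mask"].sum())) for d in bot.cut_out(c,n)])
E
```

```text
{'clock': np.float64(0.0), 'joint_pos': array([-1.322,  0.241,  0.004,  1.335, -0.   ,  1.571]), 'joint_vel': array([-0.   , -0.001,  0.001, -0.001, -0.   , -0.001]), 'tau': array([ 1.0000e-03, -3.7232e+01,  2.5241e+01,  1.7000e-02, -0.0000e+00,
        0.0000e+00]), 'eef_pos': array([ 0.123, -0.484,  0.23 ]), 'tool_rot': array([ 0.992,  0.124, -0.   , -0.001]), 'ft_force': array([-0.167,  0.203,  0.164]), 'ft_torque': array([-0.025, -0.003,  0.028]), 'grasp_force': np.float64(0.0), 'grip_width': np.float64(0.085)}
top [[371.1, 0.0, 256.5], [0.0, 371.1, 193.1], [0.0, 0.0, 1.0]] [-0.102  0.     0.     0.     0.   ] [[-0.023, -0.991, 0.132, 0.354], [-1.0, 0.024, 0.004, -0.012], [-0.007, -0.132, -0.991, 1.076], [0.0, 0.0, 0.0, 1.0]]
bracket [(0.9, [248.0, 109.0], 821), (0.76, [204.0, 147.0], 842), (0.55, [240.0, 192.0], 733)]
post [(0.82, [142.0, 289.0], 633)]
other_post [(0.78, [163.0, 198.0], 1456), (0.48, [141.0, 290.0], 524), (0.43, [194.0, 381.0], 560)]
rack [(0.79, [160.0, 252.0], 3372)]
bottle [(0.58, [190.0, 381.0], 529), (0.48, [142.0, 288.0], 607)]
beaker [(0.79, [228.0, 244.0], 369)]
jar [(0.5, [148.0, 243.0], 294)]
side [[419.4, 0.0, 262.3], [0.0, 419.4, 192.1], [0.0, 0.0, 1.0]] [-0.072  0.     0.     0.     0.   ] [[-0.888, -0.364, 0.282, 0.145], [-0.46, 0.69, -0.559, 0.62], [0.009, -0.626, -0.78, 1.014], [0.0, 0.0, 0.0, 1.0]]
bracket [(0.86, [282.0, 264.0], 941), (0.78, [374.0, 225.0], 1194), (0.72, [310.0, 198.0], 1287)]
post [(0.64, [152.0, 230.0], 1226)]
other_post [(0.63, [153.0, 233.0], 1124), (0.6, [220.0, 191.0], 2331), (0.28, [197.0, 209.0], 288)]
rack [(0.91, [205.0, 217.0], 2336)]
bottle [(0.73, [129.0, 308.0], 641), (0.25, [308.0, 196.0], 1246)]
beaker [(0.69, [232.0, 280.0], 507)]
jar [(0.62, [197.0, 208.0], 263)]
```

View pics/top0.png

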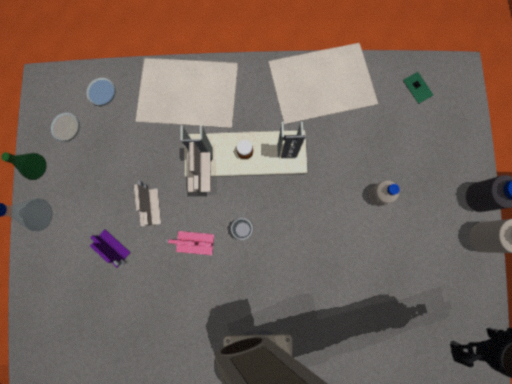

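View pics/side0.png

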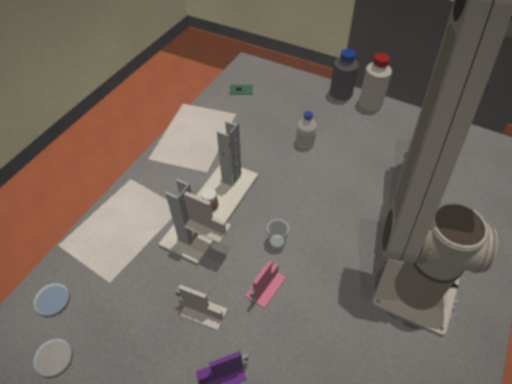

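The white loose bracket is at top (204,147) and side (310,198). The fitted bracket is on the left post (top col 198) and the empty post is on the right (top 142,289; side 152,230). The purple and pink brackets are look-alikes.

```bash
cat > h.py <<'E'
from workcell import bot
import cv2,numpy as np
from scipy.optimize import minimize
def proj(c,P):
    m=bot.camera_model(c);T=np.linalg.inv(m["world_from_camera"])
    return cv2.projectPoints(np.asarray(P,float),cv2.Rodrigues(T[:3,:3])[0],T[:3,3],np.array(m["K"]),np.array(m["dist"]))[0][:,0]
def w(p,P):  # p=x,y,z,yaw
    c,s=np.cos(p[3]),np.sin(p[3]);P=np.asarray(P,float)
    return np.c_[p[0]+c*P[:,0]-s*P[:,1],p[1]+s*P[:,0]+c*P[:,1],p[2]+P[:,2]]
def box(a,b,c,d,e,f): return [(x,y,z) for x in(a,b) for y in(c,d) for z in(e,f)]
BR=[box(-.07,0,-.005,.005,0,.11),box(-.105,-.07,-.005,.005,0,.05),box(-.105,0,-.03,.03,0,.005),box(0,.014,-.004,.004,.07,.078),box(.0055,.014,-.004,.004,.054,.07),box(0,.014,-.004,.004,.02,.028)]
POST=[box(0,.04,-.025,.025,0,.214)]
S=4
def sil(c,boxes,p):
    im=np.zeros((384*S,512*S),np.uint8)
    for b in boxes:
        q=proj(c,w(p,b)); cv2.fillConvexPoly(im,np.round((cv2.convexHull(q.astype(np.float32))+.5)*S).astype(int),255)
    return cv2.resize(im,(512,384),interpolation=cv2.INTER_AREA)/255.
def cost(p,boxes,masks):
    return sum(1-np.minimum(sil(c,boxes,p),m).sum()/np.maximum(sil(c,boxes,p),m).sum() for c,m in masks.items())
def fit(boxes,masks,p0,yaws,z):
    best=None
    for y in yaws:
        f=lambda v:cost([v[0],v[1],z,v[2]],boxes,masks)
        r=minimize(f,[p0[0],p0[1],y],method="Nelder-Mead",options=dict(initial_simplex=np.array([p0[0],p0[1],y])+np.array([[0,0,0],[.02,0,0],[0,.02,0],[0,0,.3]]),maxiter=150,xatol=2e-4,fatol=1e-4))
        if best is None or r.fun<best.fun: best=r
    return best
def ray(c,rc,z):
    m=bot.camera_model(c);u=cv2.undistortPoints(np.array([[[rc[1],rc[0]]]],float),np.array(m["K"]),np.array(m["dist"]))[0,0]
    T=np.array(m["world_from_camera"]);d=T[:3,:3]@[u[0],u[1],1];o=T[:3,3];return (o+d*(z-o[2])/d[2])
E
python3 - <<'E'
from h import *
def pick(c,n,rc):
    return min(bot.cut_out(c,n),key=lambda d:np.hypot(*(np.array(d["centre"])-rc)))["mask"].astype(float)
bot.camera("top");bot.camera("side")
mb={"top":pick("top","bracket",(204,147)),"side":pick("side","bracket",(310,198))}
mp={"top":pick("top","post",(142,289)),"side":pick("side","post",(152,230))}
np.savez("m.npz",**{f"{k}{i}":m[k] for i,m in enumerate((mb,mp)) for k in m})
g=ray("top",(204,147),.03);print(g)
r=fit(BR,mb,g,[0,1.57,3.14,-1.57],0);print("bracket",r.x,r.fun)
for k in mb: print(k,cost([r.x[0],r.x[1],0,r.x[2]],BR,{k:mb[k]}))
g=ray("top",(142,289),.12);print(g)
r2=fit(POST,mp,g,[0],.015);print("post",r2.x,r2.fun)
for k in mp: print(k,fit(POST,{k:mp[k]},g,[0],.015).x)
m=pick("top","rack",(160,252)).astype(np.uint8);P=np.argwhere(m)
a=cv2.minAreaRect(P.astype(np.float32));print(a)
q=[ray("top",x,.015) for x in cv2.boxPoints(a)];print(np.round(q,3))
for n,h in(("beaker",.035),("jar",.045),("bottle",.1)): print(n,ray("top",bot.cut_out("top",n)[0]["centre"],h))
v=[]
for c,b,p in(("top",BR,r.x),("side",BR,r.x)):
    im=cv2.imread(f"pics/{c}0.png")
    for bx,pp in((BR,[*r.x[:2],0,r.x[2]]),(POST,[*r2.x[:2],.015,r2.x[2]])):
        for k in bx:
            cv2.polylines(im,[np.round(cv2.convexHull(proj(c,w(pp,k)).astype(np.float32))).astype(int)],1,(0,255,0) if bx is BR else (0,0,255))
    x0,x1,y0,y1=(110,330,110,260) if c=="top" else (130,350,100,340)
    v.append(cv2.resize(im[y0:y1,x0:x1],None,fx=2.4,fy=2.4)[:590,:390] if 0 else cv2.resize(im[y0:y1,x0:x1],(395,int(395*(y1-y0)/(x1-x0)))))
H=max(i.shape[0] for i in v)
cv2.imwrite("pics/fit.png",np.hstack([cv2.copyMakeBorder(i,0,H-i.shape[0],0,0,cv2.BORDER_CONSTANT) for i in v]))
E
```

```text
[0.46978878 0.30689611 0.03      ]Traceback (most recent call last):
  File "<stdin>", line 9, in <module>
  File "h.py", line 25, in fit
    r=minimize(f,[p0[0],p0[1],y],method="Nelder-Mead",options=dict(initial_simplex=np.array([p0[0],p0[1],y])+np.array([[0,0,0],[.02,0,0],[0,.02,0],[0,0,.3]]),maxiter=150,xatol=2e-4,fatol=1e-4))
    res = _minimize_neldermead(fun, x0, args, callback, bounds=bounds,
                               **options)
    fxcc = func(xcc)
    fx = function(np.copy(x), *(wrapper_args + args))
  File "h.py", line 24, in <lambda>
    f=lambda v:cost([v[0],v[1],z,v[2]],boxes,masks)
               ~~~~^^^^^^^^^^^^^^^^^^^^^^^^^^^^^^^^
  File "h.py", line 20, in cost
    return sum(1-np.minimum(sil(c,boxes,p),m).sum()/np.maximum(sil(c,boxes,p),m).sum() for c,m in masks.items())
  File "h.py", line 20, in <genexpr>
    return sum(1-np.minimum(sil(c,boxes,p),m).sum()/np.maximum(sil(c,boxes,p),m).sum() for c,m in masks.items())
                            ~~~^^^^^^^^^^^
  File "h.py", line 17, in sil
    q=proj(c,w(p,b)); cv2.fillConvexPoly(im,np.round((cv2.convexHull(q.astype(np.float32))+.5)*S).astype(int),255)
  File "h.py", line 5, in proj
    m=bot.camera_model(c);T=np.linalg.inv(m["world_from_camera"])
ValueError: time passes only in moves, steps and waits
```

```bash
sed -i 's/bot\.camera_model(/CM(/; s/^def proj/import functools\n@functools.cache\ndef CM(c): return bot.camera_model(c)\ndef proj/' h.py
cat > run.py <<'E'
from h import *
D=np.load("m.npz");mb={k:D[k+"0"] for k in("top","side")};mp={k:D[k+"1"] for k in("top","side")}
g=ray("top",(204,147),.03)
r=fit(BR,mb,g,[0,1.57,3.14,-1.57],0);print("bracket",r.x,r.fun)
for k in mb: x=fit(BR,{k:mb[k]},r.x,[r.x[2]],0);print(k,x.x,x.fun)
g=ray("top",(142,289),.12);print(g)
r2=fit(POST,mp,g,[0],.015);print("post",r2.x,r2.fun)
for k in mp: x=fit(POST,{k:mp[k]},r2.x,[r2.x[2]],.015);print(k,x.x,x.fun)
m=D["rack"];a=cv2.minAreaRect(np.argwhere(m>0).astype(np.float32));print(a)
print(np.round([ray("top",x,.015) for x in cv2.boxPoints(a)],3))
for n,c,h in(("beaker",(228,244),.035),("jar",(148,243),.045),("bottle",(190,381),.1)): print(n,ray("top",c,h))
v=[]
for c in("top","side"):
    im=cv2.imread(f"pics/{c}0.png");f=395/220;x0,x1,y0,y1=(110,330,110,260) if c=="top" else (130,350,100,340)
    im=cv2.resize(im[y0:y1,x0:x1],None,fx=f,fy=f,interpolation=cv2.INTER_CUBIC)
    for bx,pp in((BR,[*r.x[:2],0,r.x[2]]),(POST,[*r2.x[:2],.015,r2.x[2]])):
        for k in bx:
            cv2.polylines(im,[np.round((cv2.convexHull(proj(c,w(pp,k)).astype(np.float32))-[x0,y0]+.5)*f).astype(int)],1,(0,255,0) if bx is BR else (0,0,255))
    v.append(im)
H=max(i.shape[0] for i in v)
cv2.imwrite("pics/fit.png",np.hstack([cv2.copyMakeBorder(i,0,H-i.shape[0],0,0,cv2.BORDER_CONSTANT) for i in v]))
E
python3 - <<'E'
from h import *
def pick(c,n,rc):
    return min(bot.cut_out(c,n),key=lambda d:np.hypot(*(np.array(d["centre"])-rc)))["mask"].astype(float)
np.savez("m.npz",top0=pick("top","bracket",(204,147)),side0=pick("side","bracket",(310,198)),top1=pick("top","post",(142,289)),side1=pick("side","post",(152,230)),rack=pick("top","rack",(160,252)))
E
python3 run.py
```

```text
bracket [0.51684603 0.31532496 0.11651315] 0.1342414159819474
top [0.51712775 0.31756932 0.13112803] 0.06945312032037498
side [0.51694321 0.31522831 0.12189676] 0.04650227701215481
[ 0.61640155 -0.09730934  0.12      ]
post [ 0.59582299 -0.0976406   0.03778527] 0.4180185459451453
top [ 0.59243451 -0.09936037  0.12214985] 0.30469050989857716
side [ 0.59701414 -0.09623197 -0.07048193] 0.08250049168671225
((153.7047576904297, 244.85684204101562), (43.70905685424805, 123.06500244140625), 1.9091525077819824)
[[ 0.681 -0.157  0.015]
 [ 0.678  0.208  0.015]
 [ 0.546  0.203  0.015]
 [ 0.55  -0.156  0.015]]
beaker [0.39534416 0.02972512 0.035     ]
jar [0.62250576 0.02792639 0.045     ]
bottle [ 0.48467921 -0.341835    0.1       ]
```

View pics/fit.png

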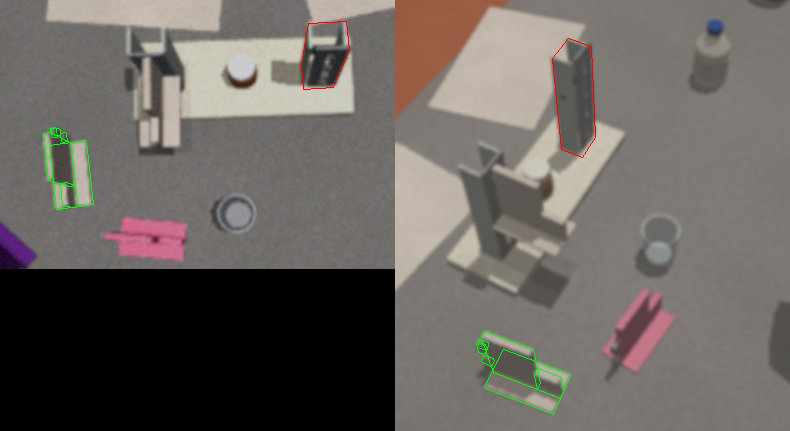

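```bash
cat > rk.py <<'E'
from h import *
M={}
for c in("top","side"):
    bot.camera(c);m=np.zeros((384,512),bool)
    for n,rc in(("rack",None),("other_post",{"top":(163,198),"side":(220,191)}[c]),("post",{"top":(142,289),"side":(152,230)}[c]),("jar",None)):
        d=bot.cut_out(c,n);d=d[0] if rc is None else min(d,key=lambda d:np.hypot(*(np.array(d["centre"])-rc)));m|=d["mask"]
    M[c]=cv2.morphologyEx(m.astype(np.uint8),cv2.MORPH_CLOSE,np.ones((3,3))).astype(float)
def boxes(xp):
    B=[box(-.065,.065,-.18,.18,0,.015)]
    for y in(-.12,.12): B.append(box(xp,xp+.04,y-.025,y+.025,.015,.229))
    for b in BR: B.append([(x+xp,y+.12,z+.115) for x,y,z in b])
    return B
def f(v,MM=M): return cost([v[0],v[1],0,v[2]],boxes(v[3]),MM)
for MM in(M,{"top":M["top"]},{"side":M["side"]}):
    v0=np.array([.614,.025,.015,-.018])
    r=minimize(f,v0,(MM,),method="Nelder-Mead",options=dict(initial_simplex=v0+np.vstack([np.zeros(4),np.diag([.008,.008,.06,.008])]),maxiter=250,xatol=2e-4,fatol=1e-5))
    p=r.x;print(np.round(p,4),r.fun,"post",w([p[0],p[1],0,p[2]],[(p[3],-.12,.015)])[0].round(4))
    if MM is M:
        v=[]
        for c in M:
            im=cv2.imread(f"pics/{c}0.png");k=395/160;x0,y0=(165,100) if c=="top" else (145,105)
            im=cv2.resize(im[y0:y0+180,x0:x0+160],None,fx=k,fy=k,interpolation=cv2.INTER_CUBIC)
            for b in boxes(p[3]): cv2.polylines(im,[np.round((cv2.convexHull(proj(c,w([p[0],p[1],0,p[2]],b)).astype(np.float32))-[x0,y0]+.5)*k).astype(int)],1,(0,0,255))
            v.append(im)
        cv2.imwrite("pics/rk.png",np.hstack(v))
E
python3 rk.py
```

```text
[ 0.6177  0.0241  0.0067 -0.0222] 0.1470087000779312 post [ 0.5963 -0.0961  0.015 ]
[ 0.6174  0.0237  0.0063 -0.0233] 0.07592110798592255 post [ 0.5949 -0.0964  0.015 ]
[ 0.6178  0.0222  0.0019 -0.0213] 0.06895853336997027 post [ 0.5967 -0.0979  0.015 ]
```

View pics/rk.png

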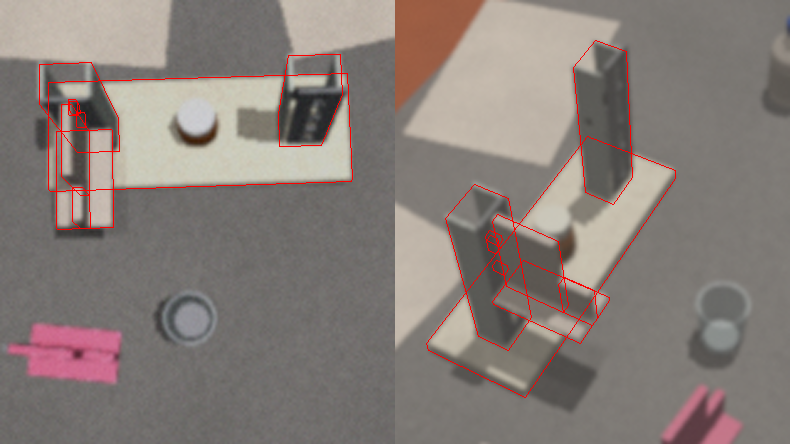

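The overlays fit well: bracket origin (0.517, 0.315) with yaw 0.12, empty post front face (0.596, -0.096) with yaw about 0.005. I'll estimate the strip offset from the pictures and work out the first move.

```bash
cat > mv.py <<'E'
import sys,numpy as np
from workcell import bot
from scipy.spatial.transform import Rotation as R
def rel(t,ang=None):
    o=bot.get_obs();T=R.from_quat(o["tool_rot"]).as_matrix();d=T.T@(np.array(t)-o["eef_pos"])*100
    a=np.arctan2(T[1,0],T[0,0]);y=None if ang is None else np.degrees(-((ang-a+np.pi)%(2*np.pi)-np.pi))
    print("shift cm",d.round(2),"yaw",y,"| tcp",o["eef_pos"].round(4),"ang",round(a,4),"F",o["ft_force"].round(2),"w",o["grip_width"].round(4),"t",round(float(o["clock"]),2))
if __name__=="__main__": v=[float(x) for x in sys.argv[1:]];rel(v[:3],v[3] if len(v)>3 else None)
E
python3 mv.py .477 .311 .25 3.2616
python3 - <<'E'
from h import *
p=[.596,-.0965,.015,.005];v=[]
for c in("top","side"):
    im=cv2.imread(f"pics/{c}0.png")
    Y=np.arange(-30,30.1,.25)/1000;Z=np.arange(214,90,-.5)/1000
    P=np.array([(0,-y,z) for z in Z for y in Y])   # viewed from front: left=+y
    q=proj(c,w(p,P)).astype(np.float32).reshape(len(Z),len(Y),2)
    r=cv2.remap(im,q[...,0],q[...,1],cv2.INTER_CUBIC)
    g=r.mean(2)[12:88].mean(0) # slot z 208..170
    print(c,[(int(round(-y*1000)),int(k)) for y,k in zip(Y[::8],g[::8])])
    v.append(cv2.resize(cv2.convertScaleAbs(r,alpha=1.5),None,fx=1.6,fy=1.6))
cv2.imwrite("pics/face.png",np.hstack(v))
E
```

```text
top [(30, 58), (28, 57), (26, 67), (24, 93), (22, 124), (20, 125), (18, 90), (16, 54), (14, 41), (12, 39), (10, 38), (8, 40), (6, 41), (4, 41), (2, 50), (0, 68), (-2, 77), (-4, 75), (-6, 63), (-8, 55), (-10, 50), (-12, 48), (-14, 42), (-16, 42), (-18, 41), (-20, 40), (-22, 40), (-24, 48), (-26, 75), (-28, 120), (-30, 157)]
side [(30, 80), (28, 78), (26, 75), (24, 74), (22, 72), (20, 72), (18, 72), (16, 72), (14, 72), (12, 72), (10, 73), (8, 73), (6, 75), (4, 76), (2, 78), (0, 80), (-2, 81), (-4, 80), (-6, 80), (-8, 78), (-10, 76), (-12, 74), (-14, 73), (-16, 73), (-18, 73), (-20, 76), (-22, 82), (-24, 89), (-26, 96), (-28, 105), (-30, 111)]Traceback (most recent call last):
  File "mv.py", line 8, in <module>
    if __name__=="__main__": v=[float(x) for x in sys.argv[1:]];rel(v[:3],v[3] if len(v)>3 else None)
                                                                ~~~^^^^^^^^^^^^^^^^^^^^^^^^^^^^^^^^^^
  File "mv.py", line 7, in rel
    print("shift cm",d.round(2),"yaw",y,"| tcp",o["eef_pos"].round(4),"ang",round(a,4),"F",o["ft_force"].round(2),"w",o["grip_width"].round(4),"t",round(float(o["clock"]),2))
                                                                                                                      ^^^^^^^^^^^^^^^^^^^^^
AttributeError: 'float' object has no attribute 'round'
```

View pics/face.png

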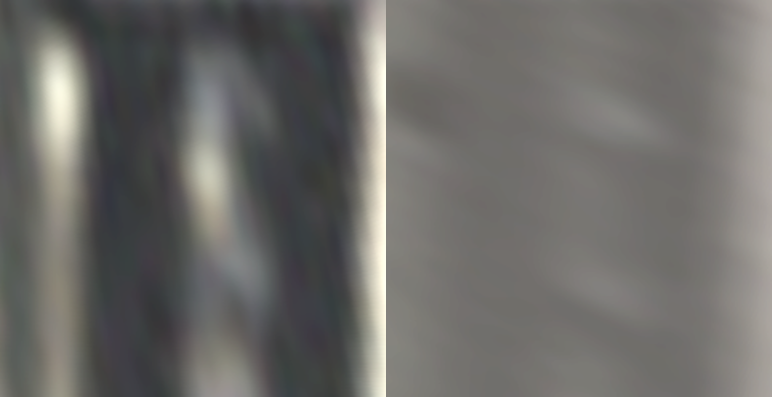

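The face view from the top camera shows the slot column centred about 3.5 mm to the right of the post's middle. A bright aluminium edge shows at the left, so the strip is shifted by about -4 mm in y.

```bash
sed -i 's/o\["grip_width"\].round(4)/round(float(o["grip_width"]),4)/' mv.py; python3 mv.py .477 .311 .2 3.2616
```

```text
shift cm [ 53.89 -68.4    3.13] yaw -172.6247700473452 | tcp [ 0.1231 -0.4846  0.2313] ang 0.2487 F [ 1.06 -0.24  0.29] w 0.0857 t 1.85
```

>>> move_arm:
  motion:
    - {"x": 2.7, "y": -3.4, "yaw": -9}
    - {"x": 5.4, "y": -6.8, "yaw": -18}
    - {"x": 8.1, "y": -10.3, "yaw": -27}
    - {"x": 10.8, "y": -13.7, "yaw": -36}
    - {"x": 13.5, "y": -17.1, "yaw": -45}
    - {"x": 16.2, "y": -20.5, "yaw": -54}
    - {"x": 18.9, "y": -23.9, "yaw": -63}
    - {"x": 21.6, "y": -27.4, "yaw": -72}
    - {"x": 24.3, "y": -30.8, "yaw": -81}
    - {"x": 27, "y": -34.2, "yaw": -90}
    - {"x": 29.6, "y": -37.6, "yaw": -99}
    - {"x": 32.3, "y": -41, "yaw": -108}
    - {"x": 35, "y": -44.5, "yaw": -117}
    - {"x": 37.7, "y": -47.9, "yaw": -126}
    - {"x": 40.4, "y": -51.3, "yaw": -135}
    - {"x": 43.1, "y": -54.7, "yaw": -144}
    - {"x": 45.8, "y": -58.1, "yaw": -153}
    - {"x": 48.5, "y": -61.6, "yaw": -162}
    - {"x": 51.2, "y": -65, "yaw": -170}
    - {"x": 53.9, "y": -68.4, "yaw": -172.6}
  gripper: 0.2

```text
invalid input at $.motion[0]: expected keys x, y, z, yaw
```

```bash
python3 mv.py .477 .311 .073 3.2616
```

```text
shift cm [ 53.89 -68.4   15.83] yaw -172.6247700473452 | tcp [ 0.1231 -0.4846  0.2313] ang 0.2487 F [ 1.06 -0.24  0.29] w 0.0857 t 1.85
```

>>> move_arm:
  motion:
    - {"x": 2.7, "y": -3.4, "z": 0, "yaw": -9}
    - {"x": 5.4, "y": -6.8, "z": 0, "yaw": -18}
    - {"x": 8.1, "y": -10.3, "z": 0, "yaw": -27}
    - {"x": 10.8, "y": -13.7, "z": 0, "yaw": -36}
    - {"x": 13.5, "y": -17.1, "z": 0, "yaw": -45}
    - {"x": 16.2, "y": -20.5, "z": 0, "yaw": -54}
    - {"x": 18.9, "y": -23.9, "z": 0, "yaw": -63}
    - {"x": 21.6, "y": -27.4, "z": 0, "yaw": -72}
    - {"x": 24.3, "y": -30.8, "z": 0, "yaw": -81}
    - {"x": 27, "y": -34.2, "z": 0, "yaw": -90}
    - {"x": 29.6, "y": -37.6, "z": 0, "yaw": -99}
    - {"x": 32.3, "y": -41, "z": 0, "yaw": -108}
    - {"x": 35, "y": -44.5, "z": 0, "yaw": -117}
    - {"x": 37.7, "y": -47.9, "z": 0, "yaw": -126}
    - {"x": 40.4, "y": -51.3, "z": 0, "yaw": -135}
    - {"x": 43.1, "y": -54.7, "z": 0, "yaw": -144}
    - {"x": 45.8, "y": -58.1, "z": 0, "yaw": -153}
    - {"x": 48.5, "y": -61.6, "z": 0, "yaw": -162}
    - {"x": 51.2, "y": -65, "z": 0, "yaw": -170}
    - {"x": 53.9, "y": -68.4, "z": 0, "yaw": -172.6}
  gripper: 0.2

```text
clock: 4.35
eef_pos: [0.4776, 0.3125, 0.2312]
tool_rot: [-0.061, 0.998, -0.0, 0.0]
ft_force: [0.6, -0.1, 0.4]
grip_width: 0.0516
grasp_force: 0.0
```

```bash
python3 mv.py .477 .311 .073 3.2616
```

```text
shift cm [ 0.08 -0.14 15.82] yaw 0.1041210078477553 | tcp [0.4776 0.3125 0.2312] ang -3.0198 F [ 0.57 -0.15  0.44] w 0.0516 t 4.35
```

>>> move_arm:
  motion:
    - {"x": 0, "y": 0, "z": 3, "yaw": 0}
    - {"x": 0, "y": 0, "z": 6, "yaw": 0}
    - {"x": 0, "y": 0, "z": 9, "yaw": 0}
    - {"x": 0, "y": 0, "z": 11.5, "yaw": 0}
    - {"x": 0, "y": 0, "z": 13.5, "yaw": 0}
    - {"x": 0, "y": 0, "z": 15, "yaw": 0}
    - {"x": 0, "y": 0, "z": 15.8, "yaw": 0}
    - {"x": 0, "y": 0, "z": 15.8, "yaw": 0}

```text
clock: 5.35
eef_pos: [0.477, 0.3109, 0.073]
tool_rot: [-0.06, 0.998, -0.0, -0.0]
ft_force: [-0.8, -0.4, -0.1]
grip_width: 0.0512
grasp_force: 0.0
```

```bash
python3 mv.py .477 .311 .073 3.2616
python3 - <<'E'
from h import *
im=np.hstack([cv2.resize(bot.camera("top")[150:260,90:210],(400,367)),cv2.resize(bot.camera("side")[250:360,140:260],(400,367))]);cv2.imwrite("pics/g.png",im)
E
```

```text
shift cm [-0.  0.  0.] yaw -0.02381108868692187 | tcp [0.477  0.3109 0.073 ] ang -3.022 F [-0.79 -0.35 -0.14] w 0.0512 t 5.35
```

View pics/g.png

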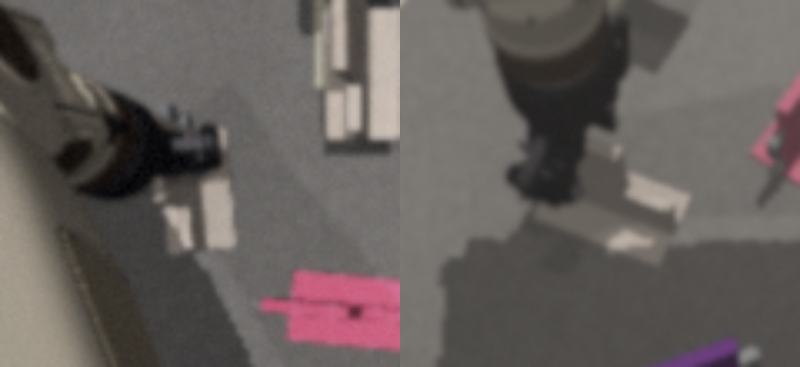

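The fingers straddle the tall plate, so I'll close and lift a little.

>>> move_arm:
  motion:
    - {"x": 0, "y": 0, "z": 0, "yaw": 0}
    - {"x": 0, "y": 0, "z": 0, "yaw": 0}
    - {"x": 0, "y": 0, "z": 0, "yaw": 0}
    - {"x": 0, "y": 0, "z": 0, "yaw": 0}
    - {"x": 0, "y": 0, "z": 0, "yaw": 0}
    - {"x": 0, "y": 0, "z": 0, "yaw": 0}
    - {"x": 0, "y": 0, "z": 0, "yaw": 0}
    - {"x": 0, "y": 0, "z": 0, "yaw": 0}
  gripper: -1

```text
clock: 6.45
eef_pos: [0.4775, 0.3112, 0.0739]
tool_rot: [-0.06, 0.998, 0.0, 0.001]
ft_force: [1.0, -1.3, 5.6]
grip_width: 0.009
grasp_force: 59.4
```

>>> move_arm:
  motion:
    - {"x": 0, "y": 0, "z": -1, "yaw": 0}
    - {"x": 0, "y": 0, "z": -3, "yaw": 0}
    - {"x": 0, "y": 0, "z": -6, "yaw": 0}
    - {"x": 0, "y": 0, "z": -9, "yaw": 0}
    - {"x": 0, "y": 0, "z": -12, "yaw": 0}
    - {"x": 0, "y": 0, "z": -15, "yaw": 0}
    - {"x": 0, "y": 0, "z": -18, "yaw": 0}
    - {"x": 0, "y": 0, "z": -20, "yaw": 0}
    - {"x": 0, "y": 0, "z": -21, "yaw": 0}
    - {"x": 0, "y": 0, "z": -21, "yaw": 0}

```text
clock: 7.7
eef_pos: [0.477, 0.3111, 0.2832]
tool_rot: [-0.06, 0.998, -0.0, -0.0]
ft_force: [-0.8, 0.2, -3.3]
grip_width: 0.0091
grasp_force: 58.5
```

>>> move_arm:
  motion:
    - {"x": 1.5, "y": 0.2, "z": -1.5, "yaw": 0}
    - {"x": 3.2, "y": 0.4, "z": -3, "yaw": 0}
    - {"x": 4.7, "y": 0.5, "z": -3.7, "yaw": 0}
    - {"x": 5.0, "y": -2, "z": -3.7, "yaw": 1}
    - {"x": 5.3, "y": -5, "z": -3.7, "yaw": 2}
    - {"x": 5.7, "y": -8.3, "z": -3.7, "yaw": 3}
    - {"x": 6.1, "y": -11.6, "z": -3.7, "yaw": 4}
    - {"x": 6.5, "y": -14.9, "z": -3.7, "yaw": 5}
    - {"x": 6.9, "y": -18.2, "z": -3.7, "yaw": 6}
    - {"x": 7.3, "y": -21.5, "z": -3.7, "yaw": 6.6}
    - {"x": 7.7, "y": -24.8, "z": -3.7, "yaw": 6.6}
    - {"x": 8.1, "y": -28.1, "z": -3.7, "yaw": 6.6}
    - {"x": 8.5, "y": -31.4, "z": -3.7, "yaw": 6.6}
    - {"x": 8.9, "y": -34.7, "z": -3.7, "yaw": 6.6}
    - {"x": 9.2, "y": -37.5, "z": -3.7, "yaw": 6.6}
    - {"x": 9.5, "y": -39.5, "z": -3.7, "yaw": 6.6}
    - {"x": 9.6, "y": -40.3, "z": -3.7, "yaw": 6.6}
    - {"x": 9.6, "y": -40.3, "z": -3.7, "yaw": 6.6}
    - {"x": 9.6, "y": -40.3, "z": -3.7, "yaw": 6.6}

```text
clock: 10.07
eef_pos: [0.4298, -0.0997, 0.3204]
tool_rot: [-0.003, 1.0, 0.0, 0.0]
ft_force: [-0.2, 0.1, -3.8]
grip_width: 0.0092
grasp_force: 58.9
```

```bash
python3 mv.py .522 -.1005 .211 3.1466; python3 mv.py .522 -.1005 .32 3.1466
```

```text
shift cm [-9.22 -0.13 10.95] yaw 0.024483165574323167 | tcp [ 0.4298 -0.0997  0.3204] ang -3.1362 F [-0.22  0.07 -3.75] w 0.0092 t 10.07
shift cm [-9.22 -0.13  0.05] yaw 0.024483165574323167 | tcp [ 0.4298 -0.0997  0.3204] ang -3.1362 F [-0.22  0.07 -3.75] w 0.0092 t 10.07
```

Now I'll lower to entry height short of the post and check the bracket in the hand with a fit.

>>> move_arm:
  motion:
    - {"x": 0, "y": -0.1, "z": 3, "yaw": 0}
    - {"x": -1, "y": -0.1, "z": 6, "yaw": 0}
    - {"x": -3, "y": -0.1, "z": 9, "yaw": 0}
    - {"x": -5.5, "y": -0.1, "z": 10.9, "yaw": 0}
    - {"x": -7.5, "y": -0.1, "z": 10.9, "yaw": 0}
    - {"x": -8.2, "y": -0.1, "z": 10.9, "yaw": 0}
    - {"x": -8.2, "y": -0.1, "z": 10.9, "yaw": 0}
    - {"x": -8.2, "y": -0.1, "z": 10.9, "yaw": 0}

```text
clock: 11.08
eef_pos: [0.5113, -0.1009, 0.2116]
tool_rot: [-0.002, 1.0, -0.0, -0.0]
ft_force: [0.7, 0.2, -3.1]
grip_width: 0.0091
grasp_force: 58.9
```

Run:
```python
from h import *
o=bot.get_obs();t=o["eef_pos"];print(t,o["ft_force"].round(2))
p=[t[0]+.04,t[1],t[2]-.073,.005];v=[]
for c,(x0,y0) in(("top",(230,110)),("side",(190,110))):
    im=bot.camera(c);k=4
    im=cv2.resize(im[y0:y0+110,x0:x0+99],None,fx=k,fy=k,interpolation=cv2.INTER_CUBIC)
    for B,pp,col in((BR,p,(0,255,0)),(POST,[.596,-.0965,.015,.005],(0,0,255))):
        for b in B: cv2.polylines(im,[np.round((cv2.convexHull(proj(c,w(pp,b)).astype(np.float32))-[x0,y0]+.5)*k).astype(int)],1,col)
    v.append(im)
cv2.imwrite("pics/pre.png",np.hstack(v))
```

```text
[ 0.51132118 -0.10093813  0.21164133] [ 0.69  0.23 -3.13]
```

View pics/pre.png

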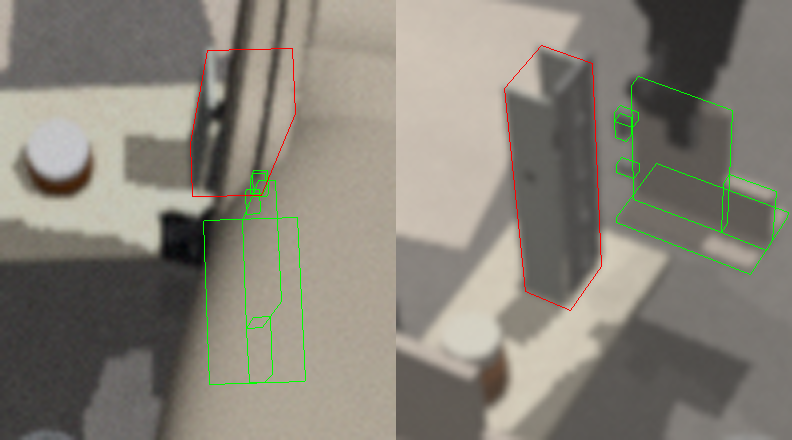

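The grasp model overlay matches the bracket in hand (tabs at side 625,120 and 627,168), clear of the post. I'll approach.

>>> move_arm:
  motion:
    - {"x": -0.8, "y": 0, "z": 0, "yaw": 0}
    - {"x": -1.6, "y": 0, "z": 0, "yaw": 0}
    - {"x": -2.2, "y": 0, "z": 0, "yaw": 0}
    - {"x": -2.6, "y": 0, "z": 0, "yaw": 0}
    - {"x": -2.6, "y": 0, "z": 0, "yaw": 0}
    - {"x": -2.8, "y": 0, "z": 0, "yaw": 0}
    - {"x": -2.8, "y": 0, "z": 0, "yaw": 0}

```text
clock: 12.05
eef_pos: [0.5399, -0.101, 0.2113]
tool_rot: [-0.002, 1.0, 0.0, -0.0]
ft_force: [0.2, -0.3, -3.2]
grip_width: 0.0093
grasp_force: 58.9
```

>>> move_arm:
  motion:
    - {"x": -0.1, "y": 0, "z": 0, "yaw": 0}
    - {"x": -0.2, "y": 0, "z": 0, "yaw": 0}
    - {"x": -0.3, "y": 0, "z": 0, "yaw": 0}
    - {"x": -0.3, "y": 0, "z": 0, "yaw": 0}

```text
clock: 12.55
eef_pos: [0.543, -0.101, 0.2113]
tool_rot: [-0.002, 1.0, 0.0, 0.0]
ft_force: [0.2, -1.1, -3.5]
grip_width: 0.0093
grasp_force: 58.9
```

>>> move_arm:
  motion:
    - {"x": -0.1, "y": 0, "z": 0, "yaw": 0}
    - {"x": -0.2, "y": 0, "z": 0, "yaw": 0}
    - {"x": -0.3, "y": 0, "z": 0, "yaw": 0}
    - {"x": -0.3, "y": 0, "z": 0, "yaw": 0}

```text
clock: 13.05
eef_pos: [0.5463, -0.1012, 0.2113]
tool_rot: [-0.002, 1.0, -0.0, 0.0]
ft_force: [-0.1, -1.1, -3.5]
grip_width: 0.0092
grasp_force: 58.9
```

>>> move_arm:
  motion:
    - {"x": -0.1, "y": 0, "z": 0, "yaw": 0}
    - {"x": -0.2, "y": 0, "z": 0, "yaw": 0}
    - {"x": -0.3, "y": 0, "z": 0, "yaw": 0}
    - {"x": -0.3, "y": 0, "z": 0, "yaw": 0}

```text
clock: 13.55
eef_pos: [0.5491, -0.1012, 0.2113]
tool_rot: [-0.002, 1.0, -0.0, 0.0]
ft_force: [0.2, -2.0, -2.8]
grip_width: 0.0096
grasp_force: 58.9
```

>>> move_arm:
  motion:
    - {"x": -0.1, "y": 0, "z": 0, "yaw": 0}
    - {"x": -0.2, "y": 0, "z": 0, "yaw": 0}
    - {"x": -0.3, "y": 0, "z": 0, "yaw": 0}
    - {"x": -0.3, "y": 0, "z": 0, "yaw": 0}

```text
clock: 14.05
eef_pos: [0.552, -0.1011, 0.2112]
tool_rot: [-0.002, 1.0, -0.0, 0.0]
ft_force: [-0.8, -2.3, -2.7]
grip_width: 0.0093
grasp_force: 59.0
```

>>> move_arm:
  motion:
    - {"x": 0, "y": -0.05, "z": 0, "yaw": 0}
    - {"x": -0.1, "y": -0.08, "z": 0, "yaw": 0}
    - {"x": -0.2, "y": -0.08, "z": 0, "yaw": 0}
    - {"x": -0.3, "y": -0.08, "z": 0, "yaw": 0}
    - {"x": -0.3, "y": -0.08, "z": 0, "yaw": 0}

```text
clock: 14.68
eef_pos: [0.5551, -0.1016, 0.2113]
tool_rot: [-0.002, 1.0, 0.0, 0.0]
ft_force: [-0.1, -0.0, -2.8]
grip_width: 0.0095
grasp_force: 58.8
```

>>> move_arm:
  motion:
    - {"x": -0.1, "y": 0, "z": 0, "yaw": 0}
    - {"x": -0.1, "y": 0, "z": 0, "yaw": 0}

```text
clock: 14.92
eef_pos: [0.556, -0.1017, 0.2113]
tool_rot: [-0.002, 1.0, 0.0, 0.0]
ft_force: [-0.1, 0.5, -3.3]
grip_width: 0.0089
grasp_force: 58.8
```

>>> move_arm:
  motion:
    - {"x": -0.1, "y": 0, "z": 0, "yaw": 0}
    - {"x": -0.1, "y": 0, "z": 0, "yaw": 0}

```text
clock: 15.18
eef_pos: [0.557, -0.1018, 0.2113]
tool_rot: [-0.002, 1.0, 0.0, 0.0]
ft_force: [-0.0, -1.0, -3.9]
grip_width: 0.0088
grasp_force: 58.8
```

>>> move_arm:
  motion:
    - {"x": -0.1, "y": 0, "z": 0, "yaw": 0}
    - {"x": -0.1, "y": 0, "z": 0, "yaw": 0}

```text
clock: 15.42
eef_pos: [0.5579, -0.1018, 0.2113]
tool_rot: [-0.002, 1.0, 0.0, -0.0]
ft_force: [-0.2, -0.1, -2.8]
grip_width: 0.0091
grasp_force: 58.8
```

>>> move_arm:
  motion:
    - {"x": -0.1, "y": 0, "z": 0, "yaw": 0}
    - {"x": -0.1, "y": 0, "z": 0, "yaw": 0}

```text
clock: 15.68
eef_pos: [0.5581, -0.1017, 0.2112]
tool_rot: [-0.002, 1.0, 0.0, -0.001]
ft_force: [-4.4, -0.1, -2.4]
grip_width: 0.0096
grasp_force: 59.0
```

>>> move_arm:
  motion:
    - {"x": -0.05, "y": 0, "z": 0, "yaw": 0}
    - {"x": -0.05, "y": 0, "z": 0, "yaw": 0}

```text
clock: 15.92
eef_pos: [0.5581, -0.1017, 0.2111]
tool_rot: [-0.002, 1.0, 0.0, -0.001]
ft_force: [-5.2, 0.5, -1.8]
grip_width: 0.0089
grasp_force: 59.2
```

Flat on the face and both tabs are through. I'll ease off slightly and lower.

>>> move_arm:
  motion:
    - {"x": 0.1, "y": 0, "z": 0, "yaw": 0}
    - {"x": 0.1, "y": 0, "z": 0.1, "yaw": 0}
    - {"x": 0.1, "y": 0, "z": 0.2, "yaw": 0}
    - {"x": 0.1, "y": 0, "z": 0.3, "yaw": 0}
    - {"x": 0.1, "y": 0, "z": 0.3, "yaw": 0}

```text
clock: 16.55
eef_pos: [0.5581, -0.1017, 0.2081]
tool_rot: [-0.002, 1.0, 0.0, -0.0]
ft_force: [-4.4, -0.7, -2.1]
grip_width: 0.0095
grasp_force: 59.0
```

>>> move_arm:
  motion:
    - {"x": 0, "y": 0, "z": 0.1, "yaw": 0}
    - {"x": 0, "y": 0, "z": 0.2, "yaw": 0}
    - {"x": 0, "y": 0, "z": 0.2, "yaw": 0}

```text
clock: 16.92
eef_pos: [0.5581, -0.1017, 0.2061]
tool_rot: [-0.002, 1.0, 0.0, -0.0]
ft_force: [-5.5, 0.1, -2.2]
grip_width: 0.0092
grasp_force: 59.1
```

>>> move_arm:
  motion:
    - {"x": 0, "y": 0, "z": 0.1, "yaw": 0}
    - {"x": 0, "y": 0, "z": 0.2, "yaw": 0}
    - {"x": 0, "y": 0, "z": 0.2, "yaw": 0}

```text
clock: 17.3
eef_pos: [0.5581, -0.1017, 0.2042]
tool_rot: [-0.002, 1.0, 0.0, -0.0]
ft_force: [-5.8, 0.2, -1.9]
grip_width: 0.0096
grasp_force: 59.1
```

>>> move_arm:
  motion:
    - {"x": 0.05, "y": 0, "z": 0.1, "yaw": 0}
    - {"x": 0.05, "y": 0, "z": 0.1, "yaw": 0}

```text
clock: 17.55
eef_pos: [0.5581, -0.1018, 0.2033]
tool_rot: [-0.002, 1.0, -0.0, 0.0]
ft_force: [-3.7, 0.4, -2.8]
grip_width: 0.0092
grasp_force: 59.1
```

>>> move_arm:
  motion:
    - {"x": 0, "y": 0, "z": 0.1, "yaw": 0}
    - {"x": 0, "y": 0, "z": 0.1, "yaw": 0}

```text
clock: 17.8
eef_pos: [0.5581, -0.1018, 0.203]
tool_rot: [-0.002, 1.0, -0.0, 0.0]
ft_force: [-5.3, 0.6, 0.6]
grip_width: 0.0092
grasp_force: 59.6
```

>>> move_arm:
  motion:
    - {"x": 0, "y": 0, "z": 0.1, "yaw": 0}
    - {"x": 0, "y": 0, "z": 0.1, "yaw": 0}

```text
clock: 18.05
eef_pos: [0.5581, -0.1018, 0.2022]
tool_rot: [-0.002, 1.0, -0.0, 0.001]
ft_force: [-5.1, 0.2, 2.8]
grip_width: 0.0094
grasp_force: 59.8
```

>>> move_arm:
  motion:
    - {"x": 0, "y": 0, "z": 0.1, "yaw": 0}
    - {"x": 0, "y": 0, "z": 0.1, "yaw": 0}

```text
clock: 18.3
eef_pos: [0.5581, -0.1019, 0.2014]
tool_rot: [-0.002, 1.0, -0.0, 0.001]
ft_force: [-5.1, -0.5, 3.8]
grip_width: 0.0093
grasp_force: 59.9
```

Nose of the catch met at TCP z 0.203, so the seat should be near 0.189. I'll carry on in small steps.

>>> move_arm:
  motion:
    - {"x": 0, "y": 0, "z": 0.1, "yaw": 0}
    - {"x": 0, "y": 0, "z": 0.2, "yaw": 0}

```text
clock: 18.55
eef_pos: [0.558, -0.102, 0.2005]
tool_rot: [-0.002, 1.0, -0.0, 0.001]
ft_force: [-9.1, 0.5, 10.4]
grip_width: 0.0091
grasp_force: 60.9
```

>>> move_arm:
  motion:
    - {"x": 0, "y": 0, "z": 0.1, "yaw": 0}
    - {"x": 0, "y": 0, "z": 0.2, "yaw": 0}

```text
clock: 18.8
eef_pos: [0.558, -0.102, 0.1985]
tool_rot: [-0.002, 1.0, -0.0, 0.001]
ft_force: [-5.8, 0.1, 3.2]
grip_width: 0.0094
grasp_force: 59.9
```

>>> move_arm:
  motion:
    - {"x": 0, "y": 0, "z": 0.1, "yaw": 0}
    - {"x": 0, "y": 0, "z": 0.2, "yaw": 0}

```text
clock: 19.05
eef_pos: [0.5575, -0.1018, 0.1937]
tool_rot: [-0.002, 1.0, 0.0, -0.001]
ft_force: [-3.7, -0.1, -4.5]
grip_width: 0.0092
grasp_force: 58.9
```

>>> move_arm:
  motion:
    - {"x": 0, "y": 0, "z": 0.1, "yaw": 0}
    - {"x": 0, "y": 0, "z": 0.2, "yaw": 0}

```text
clock: 19.3
eef_pos: [0.558, -0.1016, 0.1915]
tool_rot: [-0.002, 1.0, 0.0, -0.0]
ft_force: [-3.2, 0.5, -2.8]
grip_width: 0.0095
grasp_force: 58.8
```

Past the nose; the last 2–3 mm go in 1 mm steps.

>>> move_arm:
  motion:
    - {"x": 0, "y": 0, "z": 0.1, "yaw": 0}
    - {"x": 0, "y": 0, "z": 0.1, "yaw": 0}

```text
clock: 19.55
eef_pos: [0.558, -0.1017, 0.1913]
tool_rot: [-0.002, 1.0, 0.0, 0.0]
ft_force: [-2.2, 0.9, -4.8]
grip_width: 0.0093
grasp_force: 58.8
```

>>> move_arm:
  motion:
    - {"x": 0, "y": 0, "z": 0.1, "yaw": 0}
    - {"x": 0, "y": 0, "z": 0.1, "yaw": 0}

```text
clock: 19.8
eef_pos: [0.558, -0.1018, 0.1906]
tool_rot: [-0.002, 1.0, -0.0, 0.0]
ft_force: [-4.5, 1.0, -1.8]
grip_width: 0.0092
grasp_force: 59.1
```

>>> move_arm:
  motion:
    - {"x": 0, "y": 0, "z": 0.1, "yaw": 0}
    - {"x": 0, "y": 0, "z": 0.1, "yaw": 0}

```text
clock: 20.05
eef_pos: [0.5581, -0.1018, 0.1894]
tool_rot: [-0.002, 1.0, -0.0, 0.0]
ft_force: [-3.2, 0.1, -2.1]
grip_width: 0.0093
grasp_force: 59.1
```

>>> move_arm:
  motion:
    - {"x": 0, "y": 0, "z": 0.1, "yaw": 0}
    - {"x": 0, "y": 0, "z": 0.1, "yaw": 0}

```text
clock: 20.3
eef_pos: [0.5581, -0.1019, 0.1892]
tool_rot: [-0.002, 1.0, -0.0, 0.001]
ft_force: [-4.2, -0.7, 2.8]
grip_width: 0.0093
grasp_force: 59.9
```

>>> move_arm:
  motion:
    - {"x": 0, "y": 0, "z": 0.1, "yaw": 0}
    - {"x": 0, "y": 0, "z": 0.1, "yaw": 0}

```text
clock: 20.55
eef_pos: [0.5581, -0.1019, 0.1891]
tool_rot: [-0.002, 1.0, -0.0, 0.001]
ft_force: [-6.5, 0.1, 7.4]
grip_width: 0.0094
grasp_force: 60.5
```

Hard stop at 0.189, the predicted seat. One small extra press, then a gentle upward tug to test the lock.

>>> move_arm:
  motion:
    - {"x": 0, "y": 0, "z": 0.08, "yaw": 0}
    - {"x": 0, "y": 0, "z": 0.08, "yaw": 0}
    - {"x": 0, "y": 0, "z": 0.08, "yaw": 0}

```text
clock: 20.92
eef_pos: [0.5581, -0.1019, 0.189]
tool_rot: [-0.002, 1.0, -0.0, 0.001]
ft_force: [-7.2, 1.1, 9.6]
grip_width: 0.0093
grasp_force: 61.0
```

>>> move_arm:
  motion:
    - {"x": 0, "y": 0, "z": -0.1, "yaw": 0}
    - {"x": 0, "y": 0, "z": -0.2, "yaw": 0}
    - {"x": 0, "y": 0, "z": -0.3, "yaw": 0}
    - {"x": 0, "y": 0, "z": -0.4, "yaw": 0}
    - {"x": 0, "y": 0, "z": -0.4, "yaw": 0}

```text
clock: 21.55
eef_pos: [0.558, -0.1017, 0.1899]
tool_rot: [-0.002, 1.0, 0.0, -0.0]
ft_force: [-2.2, -0.1, -3.5]
grip_width: 0.009
grasp_force: 58.8
```

>>> move_arm:
  motion:
    - {"x": 0, "y": 0, "z": -0.1, "yaw": 0}
    - {"x": 0, "y": 0, "z": -0.1, "yaw": 0}

```text
clock: 21.8
eef_pos: [0.558, -0.1017, 0.1914]
tool_rot: [-0.002, 1.0, 0.0, -0.0]
ft_force: [-1.5, 0.2, -4.4]
grip_width: 0.0089
grasp_force: 58.7
```

>>> move_arm:
  motion:
    - {"x": 0, "y": 0, "z": -0.1, "yaw": 0}
    - {"x": 0, "y": 0, "z": -0.1, "yaw": 0}

```text
clock: 22.05
eef_pos: [0.5579, -0.1017, 0.1918]
tool_rot: [-0.002, 1.0, 0.0, -0.0]
ft_force: [1.0, -0.3, -9.5]
grip_width: 0.0092
grasp_force: 58.3
```

It resists upward at 2.8 mm of play: locked. I'll set it back down and release.

>>> move_arm:
  motion:
    - {"x": 0, "y": 0, "z": 0.15, "yaw": 0}
    - {"x": 0, "y": 0, "z": 0.3, "yaw": 0}
    - {"x": 0, "y": 0, "z": 0.42, "yaw": 0}
    - {"x": 0, "y": 0, "z": 0.42, "yaw": 0}

```text
clock: 22.55
eef_pos: [0.558, -0.1018, 0.1893]
tool_rot: [-0.002, 1.0, -0.0, 0.001]
ft_force: [-3.8, 0.4, 0.9]
grip_width: 0.0091
grasp_force: 60.0
```

>>> move_arm:
  motion:
    - {"x": 0, "y": 0, "z": 0, "yaw": 0}
    - {"x": 0, "y": 0, "z": 0, "yaw": 0}
    - {"x": 0, "y": 0, "z": 0, "yaw": 0}
    - {"x": 0, "y": 0, "z": 0, "yaw": 0}
    - {"x": 0, "y": 0, "z": 0, "yaw": 0}
  gripper: 0

```text
clock: 23.18
eef_pos: [0.558, -0.1018, 0.1883]
tool_rot: [-0.002, 1.0, 0.0, 0.0]
ft_force: [-0.2, -0.0, -0.5]
grip_width: 0.0424
grasp_force: 0.0
```

>>> move_arm:
  motion:
    - {"x": 0, "y": 0, "z": -1, "yaw": 0}
    - {"x": 0, "y": 0, "z": -3, "yaw": 0}
    - {"x": 0, "y": 0, "z": -6, "yaw": 0}
    - {"x": 0, "y": 0, "z": -10, "yaw": 0}
    - {"x": 4, "y": 0, "z": -14, "yaw": 0}
    - {"x": 9, "y": 0, "z": -15, "yaw": 0}
    - {"x": 14, "y": -4, "z": -15, "yaw": 0}
    - {"x": 18, "y": -9, "z": -15, "yaw": 0}
    - {"x": 20, "y": -14, "z": -15, "yaw": 0}
    - {"x": 20, "y": -18, "z": -15, "yaw": 0}
    - {"x": 20, "y": -18, "z": -15, "yaw": 0}

```text
clock: 24.55
eef_pos: [0.3582, -0.2848, 0.3387]
tool_rot: [-0.0, 1.0, -0.0, 0.0]
ft_force: [-0.1, 0.3, -0.2]
grip_width: 0.0424
grasp_force: 0.0
```

Run:
```python
from h import *
v=[]
for c,(x0,y0) in(("top",(230,100)),("side",(190,100))):
    im=bot.camera(c);k=4
    im=cv2.resize(im[y0:y0+120,x0:x0+99],None,fx=k,fy=k,interpolation=cv2.INTER_CUBIC);raw=im.copy()
    if c=="side":
        for b in BR: cv2.polylines(im,[np.round((cv2.convexHull(proj(c,w([.598,-.1018,.116,.005],b)).astype(np.float32))-[x0,y0]+.5)*k).astype(int)],1,(0,255,0))
    v.append(im)
cv2.imwrite("pics/end.png",np.hstack(v))
```

```text
(no output)
```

View pics/end.png

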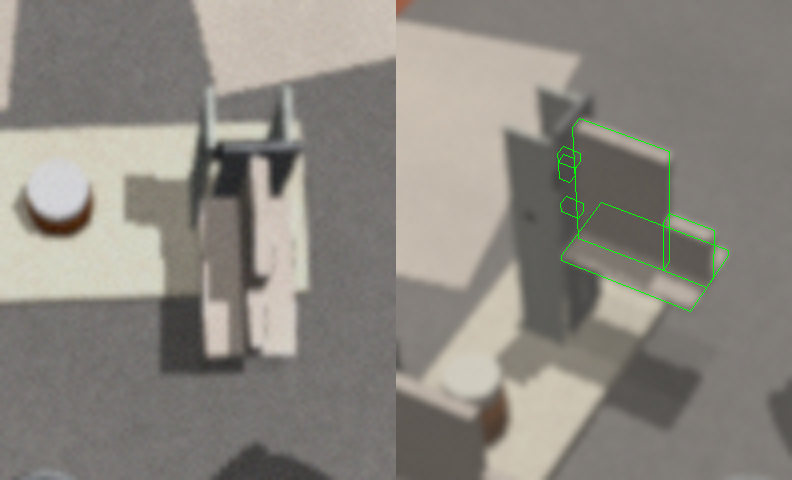

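The bracket hangs upright at the expected seat (side overlay matches at about 640,215), clear of the arm, and the jar is unmoved. Handing in.

```bash
python3 -c "
from workcell import bot
print(bot.job_done())"
```

```text
the job is handed in; nothing more can be done
None
```

The bracket is hooked into the topmost slots of the empty post, pressed home to the hard stop, released and handed in; it held against a gentle upward tug (about 3 mm of play), so the catch appears locked, though the hand-in returned no verdict.

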